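# Line up the inks for a four-tone print

## Task

Set out the inks for a four-tone print, which is printed from light to dark: of the loose tins standing just beyond the aluminium rail, put the white, ochre, brown and black ones upright into the rail's four seats, one in each, in order of shade, the lightest at the end nearest the heated inking table (the big grey slab on the right) and the darkest at the far end. Set each tin down in its recess without dropping it, and leave the blue tin where it stands.

Things in the scene. Friction and masses are not known exactly. Their poses are not given: they have to be found in the camera images.
- white_tin: The white ink tin: short round tin, white all over, a dab of white ink on its lid, diameter 62 mm, 24 mm high. Plain cylinder, lid shut, 0.08 to 0.3 kg. Origin: centre of its underside; z up. Grasp it from above across its diameter, in any direction. It stands loose in the middle of the bench, just beyond the rail; which tin stands on which spot changes.
- ochre_tin: The ochre ink tin: round grey metal tin with an ochre-yellow band round its side and a dab of ochre ink on its lid, diameter 70 mm, 34 mm high. Plain cylinder, lid shut, 0.08 to 0.3 kg. Origin: centre of its underside; z up. Grasp it from above across its diameter, in any direction. It stands loose in the middle of the bench, just beyond the rail; which tin stands on which spot changes.
- brown_tin: The brown ink tin: round grey metal tin with a red-brown band and a dab of dark brown ink on its lid, diameter 68 mm, 30 mm high. Plain cylinder, lid shut, 0.08 to 0.3 kg. Origin: centre of its underside; z up. Grasp it from above across its diameter, in any direction. It stands loose in the middle of the bench, just beyond the rail; which tin stands on which spot changes.
- black_tin: The black ink tin: round grey metal tin with a black band and a dab of black ink on its lid, diameter 68 mm, 45 mm high (the tallest). Plain cylinder, lid shut, 0.08 to 0.3 kg. Origin: centre of its underside; z up. Grasp it from above across its diameter, in any direction. It stands loose in the middle of the bench, just beyond the rail; which tin stands on which spot changes.
- blue_tin: The blue ink tin, not used for this print and to be left alone: round grey metal tin with a blue band and a dab of blue ink on its lid, diameter 70 mm, 30 mm high, about 0.16 kg, loose. Origin: centre of its underside; z up. It stands somewhere among the other tins.
- seat_a: One of four identical fixed brown wooden seats, 92 x 92 x 12 mm, with a round recess 82 mm wide, 6 mm deep, 2 mm bevel, floor lined dark green, for one tin. Origin: centre of its underside, 3 mm above the bench; recess floor 6 mm above it, upper face 12 mm. z up, +y along the row away from the inking table, x across. Which seat is where in the row changes: tell by position.
- seat_b: One of four identical fixed brown wooden seats, 92 x 92 x 12 mm, with a round recess 82 mm wide, 6 mm deep, 2 mm bevel, floor lined dark green, for one tin. Origin: centre of its underside, 3 mm above the bench; recess floor 6 mm above it, upper face 12 mm. z up, +y along the row away from the inking table, x across. Which seat is where in the row changes: tell by position.
- seat_c: One of four identical fixed brown wooden seats, 92 x 92 x 12 mm, with a round recess 82 mm wide, 6 mm deep, 2 mm bevel, floor lined dark green, for one tin. Origin: centre of its underside, 3 mm above the bench; recess floor 6 mm above it, upper face 12 mm. z up, +y along the row away from the inking table, x across. Which seat is where in the row changes: tell by position.
- seat_d: One of four identical fixed brown wooden seats, 92 x 92 x 12 mm, with a round recess 82 mm wide, 6 mm deep, 2 mm bevel, floor lined dark green, for one tin. Origin: centre of its underside, 3 mm above the bench; recess floor 6 mm above it, upper face 12 mm. z up, +y along the row away from the inking table, x across. Which seat is where in the row changes: tell by position.
- ink_rail: Low fixed aluminium tray at the front of the bench, 100 x 388 mm, edges 10 mm high; the four seats stand in it side by side in one straight row, 94 mm apart. Origin: centre of its underside; z up, y along the row (+y away from the heated inking table on the right), x across.

How it is judged:
At the end, for the whole second after the job is handed in: The white, ochre, brown and black tins stand in this order along the row from the inking table outwards, one in each seat's recess (centre within 13.5 mm, underside less than 3 mm above the recess floor), upright within 0.06 rad, at rest and released (x of white_tin in the frame of ink_rail between -0.0135 and 0.0135 m and y of white_tin in the frame of ink_rail between -0.1545 and -0.1275 m and z of white_tin in the frame of ink_rail between 0.006 and 0.012 m and angle between each of white_tin, ochre_tin, brown_tin, black_tin's own z axis and vertical below 0.06 rad and linear speed of each of white_tin, ochre_tin, brown_tin, black_tin below 0.02 m/s and contact force between the fingers and white_tin below 0.05 N and x of ochre_tin in the frame of ink_rail between -0.0135 and 0.0135 m and y of ochre_tin in the frame of ink_rail between -0.0605 and -0.0335 m and z of ochre_tin in the frame of ink_rail between 0.006 and 0.012 m and contact force between the fingers and ochre_tin below 0.05 N and x of brown_tin in the frame of ink_rail between -0.0135 and 0.0135 m and y of brown_tin in the frame of ink_rail between 0.0335 and 0.0605 m and z of brown_tin in the frame of ink_rail between 0.006 and 0.012 m and contact force between the fingers and brown_tin below 0.05 N and x of black_tin in the frame of ink_rail between -0.0135 and 0.0135 m and y of black_tin in the frame of ink_rail between 0.1275 and 0.1545 m and z of black_tin in the frame of ink_rail between 0.006 and 0.012 m and contact force between the fingers and black_tin below 0.05 N); the robot touches nothing.
It fails at once if the blue tin is pushed more than 20 mm from where it stood, or tipped (distance of blue_tin from where it was at the start of the episode above 0.02 m or angle between blue_tin's own z axis and vertical above 0.3 rad).
It fails at once if a tin is dropped (falls, untouched by the fingers, faster than 0.7 m/s: a fall of about 25 mm) ((contact force between the fingers and white_tin below 0.02 N and linear speed of white_tin above 0.7 m/s) or (contact force between the fingers and ochre_tin below 0.02 N and linear speed of ochre_tin above 0.7 m/s) or (contact force between the fingers and brown_tin below 0.02 N and linear speed of brown_tin above 0.7 m/s) or (contact force between the fingers and black_tin below 0.02 N and linear speed of black_tin above 0.7 m/s)).
It also fails if it takes over 90 s, if anything falls off the work surface, if the arm or the gripper's body presses on something with over 40 N, if the wrist force passes 120 N, or if a joint passes its speed limit or range.

## Robot

A 7-joint arm with a two-finger parallel gripper is mounted at the origin on a cart in front of the work surface, level with it; the furniture and walls round the work are solid. World frame = base frame: x ahead of the robot, y to its left, z up, the work surface at z = 0. Lengths are in m, angles in rad, forces in N, time in s.
With the tool pointing down it reaches from about 0.35 to 0.775 m from the base axis. Payload 3.1 kg.
Tool frame: the origin (TCP) lies between the finger pads; the fingertips stand 25 mm ahead of it and the grasp point (between the pads) lies 6 mm ahead of it; y points along the fingers, z is the direction in which the jaws open and shut, and the axes are right-handed (so a half turn about y gives the same grasp; the last joint's range is limited). The gripper opens to 85 mm and grips with 20 to 120 N. Pads are 22 mm wide; open, the fingers measure 114 mm over their backs; the gripper's body (76 mm by 85 mm) begins 54 mm behind the grasp point. The pads swing forward as they close: fully open they stand 13 mm farther back than shut.
Start: joints at [1.227, 0.311, 0.014, 1.512, -0.004, 1.319, -0.027], TCP at [0.164, -0.525, 0.256] pointing down, gripper open.
Joint ranges: [-2.7, 2.7], [-0.3, 1.91], [-1.27, 1.3], [0.12, 2.57], [-1.44, 4.58], [0.2, 2.03], [-3.05, 3.05]. Speed limits (rad/s): [2.79, 2.79, 3.14, 3.14, 3.14, 3.14, 3.14].

## Interface

Orientations are given as [roll, pitch, yaw] about the fixed x, y, z axes, in that order (R = Rz(yaw) Ry(pitch) Rx(roll)).
In Python, from station import * gives the robot as it stands. The module is installed in compiled form; this text tells all that it offers. Calls block until the motion is done:
- move_ptp(position, orientation): joint-space move of the TCP to a pose.
- servo_line(position, attitude=None, vel=0.15, until_force=None): straight line of the TCP; attitude=None keeps the orientation; vel is the mean speed in m/s. With until_force (N) it stops when the force on the tool has changed by that much, and returns True; else False.
- set_joints(angles): joint-space move.
- gripper_to(opening): finger opening in m; the grip force is fixed at half the most; returns when the fingers have stopped.
- dwell(seconds).
- ik(position, orientation): joint angles nearest the present ones, or None.
- state(): the state.
- camera(name): name is "side" or "top"; returns a dict with "img" (420x560x3 uint8, blue, green, red), "fovy" (degrees; the focal length in pixels is half the picture's height over the tangent of half this angle, whatever the lens; pixels are square), "cx", "cy" (the principal point, pixels), "dist_coeffs" ([k1, k2, p1, p2, k3] as OpenCV has them; the pictures are not rectified), "eye" and "attitude" of the camera in the world. Camera axes: x right, y up, looking along -z (the intrinsics and any distortion apply to the point x, -y, -z); pixel columns grow to the right and rows downward; lengths in m; the calibration is good to about 2 mm. A picture is of the moment at which its call begins. There is no depth.
A pose or a line that the arm cannot do raises IKError and nothing moves.
- close_job(): hands the job in, once; it reports no verdict.
The state is a dict: "clock": time; "qpos": joint angles; "qvel": joint speeds; "tau": joint torques, N m; "eef_pos": TCP position; "ee_rot": TCP orientation; "force": force on the tool from outside, world axes, zero at the start; "wrist_torque": the same for the moment, N m; "finger_gap": finger opening in m.
Only numpy, scipy, OpenCV 4.12 (cv2) and the standard library are available. Lean on these libraries where they do the work, as an engineer would, in place of code of your own. Each camera call takes 0.05 s, during which the arm holds its last target. There are 200 camera calls.

## Working session

There is one attempt and no reset: what is moved stays moved. The work goes in short steps, each a Python script; the robot and the scene stay as the last script left them, time stands still between calls to the robot, and variables do not carry over. Pictures are saved under pics/ and viewed, about 12 in all and at most 16, crops included, and the job is handed in when it is done.

```bash
mkdir -p pics; python3 - <<'E'
from station import *
import cv2
for n in("top","side"):
    c=camera(n); cv2.imwrite(f"pics/{n}0.png",c["img"]); print({k:v for k,v in c.items() if k!="img"})
s=state(); print(s)
E
```

```text
{'fovy': 46.203006310389675, 'cx': 278.1495393390635, 'cy': 217.56949032077253, 'dist_coeffs': array([-0.05760524,  0.        ,  0.        ,  0.        ,  0.        ]), 'eye': array([0.48158125, 0.2414838 , 0.9781471 ]), 'attitude': array([ 0.06225338, -0.00596325, -1.57419639])}
{'fovy': 43.72069529019332, 'cx': 288.64113613208366, 'cy': 209.80061600445927, 'dist_coeffs': array([-0.18841301,  0.        ,  0.        ,  0.        ,  0.        ]), 'eye': array([ 0.31024636, -0.49511599,  0.44046007]), 'attitude': array([ 1.10086774,  0.01074819, -0.28432462])}
{'clock': 0.1, 'qpos': array([ 1.22729684,  0.3116526 ,  0.01400461,  1.512892  , -0.00440462,
        1.3192204 , -0.02714189]), 'qvel': array([-0.00193687,  0.00046056,  0.00057224, -0.00227935, -0.00085148,
       -0.00042946, -0.00165924]), 'tau': array([ 6.91489440e-04, -3.80857337e+01,  1.46598537e-01, -2.31240803e+01,
        1.22314467e-02,  8.08555837e-03,  6.28520937e-06]), 'eef_pos': array([ 0.1633123, -0.5245607,  0.2553278]), 'ee_rot': array([-1.57293604e+00, -8.86215924e-05, -2.83967064e+00]), 'force': array([-0.67626779,  0.45209622,  0.33787544]), 'wrist_torque': array([ 0.02687216, -0.01394336, -0.02342238]), 'finger_gap': 0.08542766153607355}
```

View pics/top0.png

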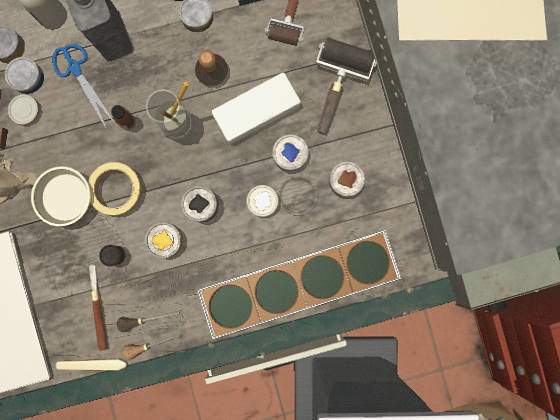

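View pics/side0.png

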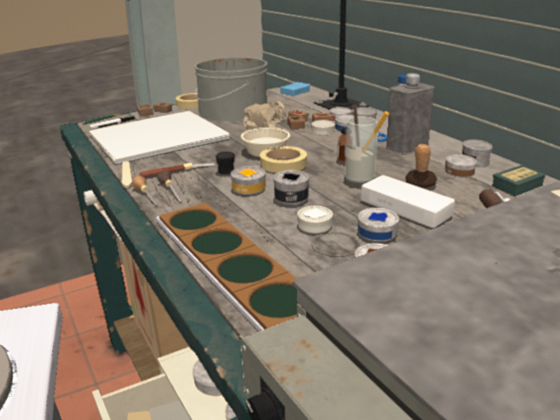

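Top view: white (263,200), ochre (163,240), brown (347,179), black (200,204), blue (290,152). Seats run from the table outwards at (369,263), (323,277), (276,292) and (230,307). Next I refine these points and convert them to world positions.

```bash
cat > h.py <<'E'
from station import *
import numpy as np, cv2
from scipy.spatial.transform import Rotation as Ro
DEF=lambda c:(np.array([[210/np.tan(np.radians(c["fovy"]/2)),0,c["cx"]],[0,210/np.tan(np.radians(c["fovy"]/2)),c["cy"]],[0,0,1]]),np.array(c["dist_coeffs"]))
def world(c,uv,z):
    K,d=DEF(c); p=cv2.undistortPoints(np.array([[uv]],float),K,d)[0,0]
    r=Ro.from_euler("xyz",c["attitude"]).apply([p[0],-p[1],-1]); e=np.array(c["eye"])
    return e+r*(z-e[2])/r[2]
def project(c,P):
    K,d=DEF(c); R=Ro.from_euler("xyz",c["attitude"]).as_matrix()
    p=(np.atleast_2d(P)-c["eye"])@R*[1,-1,-1]
    return cv2.projectPoints(p,np.zeros(3),np.zeros(3),K,d)[0][:,0]
H=dict(white=.024,ochre=.034,brown=.030,black=.045,blue=.030); D=dict(white=62,ochre=70,brown=68,black=68,blue=70)
def ring(P,r): a=np.linspace(0,2*np.pi,60); return P+r*np.c_[np.cos(a),np.sin(a),0*a]
E
cat > m.py <<'E'
from h import *
c=camera("top"); img=c["img"]; g=cv2.GaussianBlur(cv2.cvtColor(img,cv2.COLOR_BGR2GRAY),(3,3),0).astype(float)
gx=cv2.Sobel(g,6,1,0);gy=cv2.Sobel(g,6,0,1);mag=np.hypot(gx,gy)
from scipy.ndimage import map_coordinates as mc
from scipy.optimize import minimize
def fit(uv,z,r):
    P0=world(c,uv,z)
    f=lambda q:-mc(mag,project(c,ring(P0+[q[0],q[1],0],r))[:,::-1].T,order=1).mean()
    G=[(f((x,y)),x,y) for x in np.arange(-.01,.0101,.001) for y in np.arange(-.01,.0101,.001)]
    b=min(G); return P0+[b[1],b[2],0],-b[0]
out=img.copy()
T={}
for n,uv in dict(white=(263,200),ochre=(163,240),brown=(347,179),black=(200,204),blue=(290,152)).items():
    P,s=fit(uv,H[n],D[n]/2000); T[n]=P; print(n,P.round(4),np.hypot(*P[:2]).round(3),round(s))
    cv2.polylines(out,[np.int32(project(c,ring(P,D[n]/2000))*8)],True,(0,255,0),1,shift=3)
S=[]
hsv=cv2.cvtColor(img,cv2.COLOR_BGR2HSV)
for uv in [(369,263),(323,277),(276,292),(230,307)]:
    P,s=fit(uv,.015,.041); S.append(P); print("seat",P.round(4),np.hypot(*P[:2]).round(3),round(s))
S=np.array(S); print("spacing",np.linalg.norm(np.diff(S,axis=0),axis=1))
k=np.array([-.141,-.047,.047,.141]); d=(k[:,None]*S).sum(0); d/=np.linalg.norm(d)
S2=S.mean(0)+k[:,None]*d; print("dir yaw",np.arctan2(-d[0],d[1]),"resid",(S-S2).round(4)[:,:2].tolist())
for P in S2: cv2.polylines(out,[np.int32(project(c,ring(P,.041))*8)],True,(0,0,255),1,shift=3)
np.savez("m.npz",S=S2,d=d,**T)
cv2.imwrite("pics/fit.png",cv2.resize(out[130:350,120:430],None,fx=2.5,fy=2.5))
c2=camera("side"); o=c2["img"].copy()
for n in T: cv2.polylines(o,[np.int32(project(c2,ring(T[n],D[n]/2000))*8)],True,(0,255,0),1,shift=3)
for P in S2: cv2.polylines(o,[np.int32(project(c2,ring(P,.041))*8)],True,(0,0,255),1,shift=3)
cv2.imwrite("pics/fit2.png",cv2.resize(o[150:350,130:430],None,fx=2.5,fy=2.5))
yr=np.arctan2(-d[0],d[1])
for P in list(T.values())+list(S2):
  for yaw in (yr+np.pi/2,yr-np.pi/2):
    q=ik([P[0],P[1],.03],[-np.pi/2,0,yaw]);q2=ik([P[0],P[1],.16],[-np.pi/2,0,yaw]); print(round(yaw,2),None if q is None else np.round(q,2),q2 is not None)
E
python3 m.py
```

```text
white [0.5754 0.267  0.024 ] 0.634 268
ochre [0.4979 0.4599 0.034 ] 0.678 134
brown [0.6164 0.1015 0.03  ] 0.625 204
black [0.5681 0.3884 0.045 ] 0.688 141
blue [0.6696 0.2121 0.03  ] 0.702 233
seat [0.454  0.0611 0.015 ] 0.458 145
seat [0.4263 0.1505 0.015 ] 0.452 144
seat [0.3986 0.2402 0.015 ] 0.465 148
seat [0.3699 0.3306 0.015 ] 0.496 162
spacing [0.09358322 0.09387051 0.09487523]
dir yaw 0.30229710887982036 resid [[-0.0001, 0.0001], [0.0001, -0.0002], [0.0004, -0.0003], [-0.0003, 0.0004]]
1.87 [ 0.15  0.97 -1.08  1.5   0.89  1.22  2.38] True
-1.27 [ 0.14  0.95 -1.04  1.5   0.86  1.2  -0.74] True
1.87 [-1.32  0.99  1.03  1.41 -0.87  1.23 -3.05] True
-1.27 [-0.21  1.04 -1.08  1.35  0.92  1.28 -1.03] True
1.87 [-0.84  0.96  1.12  1.58 -0.91  1.2  -2.37] True
-1.27 [ 0.25  0.78 -0.7   1.54  0.56  1.03 -0.29] True
1.87 [-0.08  1.05 -1.08  1.32  0.92  1.3   2.27] True
-1.27 [-0.19  0.92 -0.79  1.32  0.67  1.17 -0.74] True
1.87 [-0.88  1.07  1.12  1.32 -0.96  1.31 -2.6 ] True
-1.27 [ 0.07  0.93 -0.75  1.27  0.64  1.18 -0.42] True
1.87 [-1.    0.67  1.13  2.06 -0.78  0.92 -2.28] True
-1.27 [ 0.51  0.57 -0.88  2.    0.59  0.84 -0.4 ] True
1.87 [ 0.44  0.66 -1.08  2.02  0.75  0.92  2.4 ] True
-1.27 [ 0.4   0.63 -1.02  2.02  0.7   0.89 -0.7 ] True
1.87 [ 0.22  0.69 -1.08  1.98  0.76  0.95  2.19] True
-1.27 [ 0.02  0.54 -0.77  1.99  0.51  0.82 -0.73] True
1.87 [ 0.01  0.75 -1.08  1.9   0.79  1.    2.01] True
-1.27 [ 0.01  0.75 -1.08  1.9   0.79  1.   -1.13] True
```

View pics/fit.png

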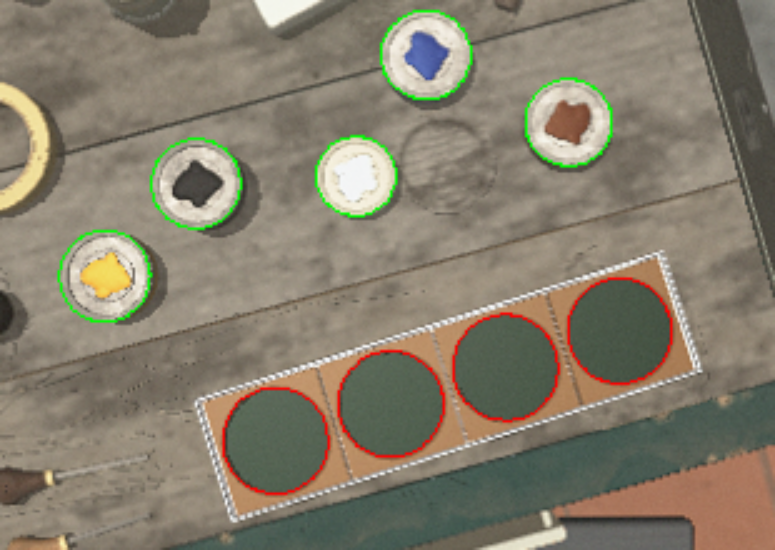

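View pics/fit2.png

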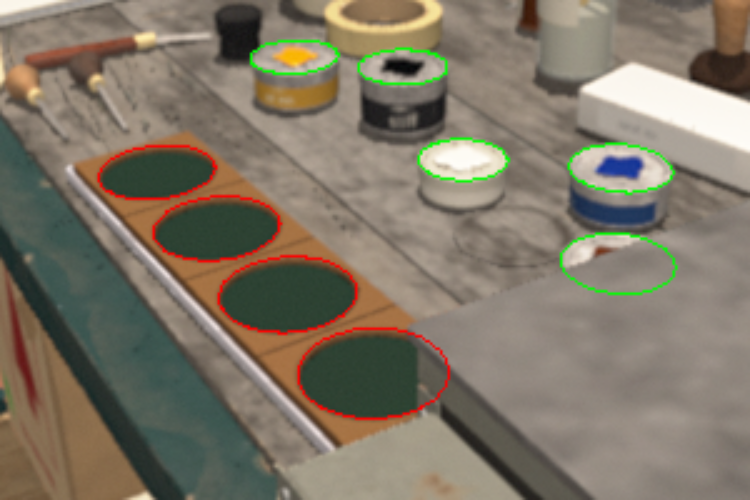

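The outlines fit both cameras to within about a pixel, and the seat spacing comes out at 94 mm. Next I move over the bench and touch it in a free spot to measure the fingertip length at the tin opening and fully open.

```bash
cat > t.py <<'E'
from h import *
m=np.load("m.npz"); yr=np.arctan2(-m["d"][0],m["d"][1])
p=state()["eef_pos"]; servo_line([p[0],p[1],.38],vel=.3)
move_ptp([.505,.225,.30],[-np.pi/2,0,yr]); print(state()["clock"],state()["qpos"].round(2))
gripper_to(.066); servo_line([.505,.225,.06],vel=.25); print(state()["finger_gap"],state()["eef_pos"])
for g in (.066,.085):
    gripper_to(g)
    print(servo_line([.505,.225,.003],vel=.03,until_force=5)); s=state(); print(g,s["finger_gap"],s["eef_pos"],s["force"],s["clock"])
    servo_line([.505,.225,.05],vel=.2)
E
python3 t.py
```

```text
3.6667 [ 0.26  0.49 -1.08  1.39  0.43  1.51  1.08]
0.06607036266867485 [0.50592337 0.22594664 0.06144333]
True
0.066 0.06608544048035045 [0.50490316 0.22497762 0.01856136] [-0.37962034 -0.25786881  4.22153099] 6.6083
True
0.085 0.08529309721475797 [0.50485686 0.22491548 0.01214064] [-0.22920785 -1.62690936  4.41588061] 8.4
```

Fingertips reach 18.6 mm ahead of the TCP at a 66 mm opening and 12.1 mm ahead fully open. Black goes first.

```bash
cat > pp.py <<'E'
from h import *
m=np.load("m.npz"); yr=np.arctan2(-m["d"][0],m["d"][1]); A=[-np.pi/2,0,yr-np.pi/2]; UP=.17
def run(n,k,h):
    P=m[n][:2]; S=m["S"][k][:2]; z=h+np.interp(D[n],[66,85],[.0186,.0121])+(.0013 if n=="white" else 0)
    move_ptp([*P,UP],A); gripper_to(.085); print(n,state()["qpos"].round(2))
    servo_line([*P,z+.03],vel=.25); print("hit" if servo_line([*P,z],vel=.06,until_force=8) else "free")
    gripper_to(D[n]/1000-.012); s=state(); print("gap",s["finger_gap"],"z",s["eef_pos"][2]-z)
    if abs(s["finger_gap"]-D[n]/1000)>.006: print("BAD GRASP"); return False
    servo_line([*P,z+.02],vel=.08); servo_line([*P,UP],vel=.25); g=state()["finger_gap"]
    move_ptp([*S,UP],A); servo_line([*S,z+.025],vel=.2); dwell(.2)
    t=servo_line([*S,z+.006],vel=.025,until_force=4); s=state()
    print("contact",t,"dz",s["eef_pos"][2]-z-.009,"xy err",s["eef_pos"][:2]-S,"gap",g,s["finger_gap"],"f",s["force"].round(1))
    if s["finger_gap"]<D[n]/1000-.006: print("LOST"); return False
    gripper_to(.085); dwell(.1); servo_line([*S,z+.06],vel=.15); servo_line([*S,UP],vel=.3); print("t",state()["clock"]); return True
E
cat > pp1.py <<'E'
from pp import *
run("black",3,.013)
for n in("top","side"): cv2.imwrite(f"pics/{n}1.png",camera(n)["img"])
cv2.imwrite("pics/a.png",np.hstack([cv2.resize(cv2.imread(f"pics/{n}1.png"),None,fx=.71,fy=.71) for n in("top","side")]))
E
python3 pp1.py
```

```text
black [-0.33  0.71 -0.54  1.19  0.35  1.33 -0.54]
free
gap 0.06641272882387783 z 0.0009057225407422889
contact True dz 0.0008131427211949416 xy err [-0.00010123 -0.00021465] gap 0.0661923133456472 0.06648002936101055 f [-0.6 -0.8  4.2]
t 16.5167
```

View pics/a.png

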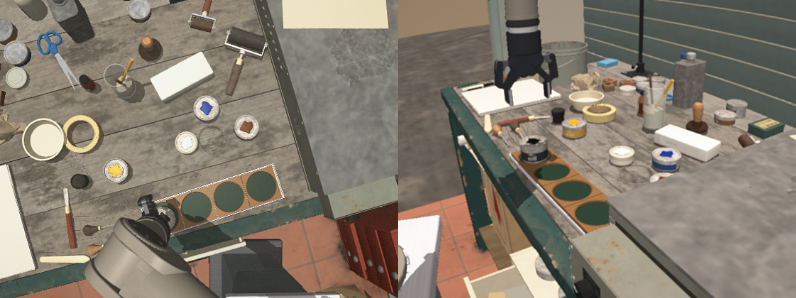

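The black tin (530,150 in the side view) stands upright in the far seat, with contact at the expected height. Brown and ochre next, then the thin white one.

```bash
cat > pp2.py <<'E'
from pp import *
if run("brown",2,.010) and run("ochre",1,.010): run("white",0,.0085)
S=m["S"][3][:2]
p=state()["eef_pos"]; servo_line([p[0],p[1],.30],vel=.3); move_ptp([.40,-.30,.38],A)
for n in("top","side"): cv2.imwrite(f"pics/{n}2.png",camera(n)["img"])
cv2.imwrite("pics/b.png",np.hstack([cv2.resize(cv2.imread(f"pics/{n}2.png"),None,fx=.71,fy=.71) for n in("top","side")])); print(state()["clock"])
E
python3 pp2.py
```

```text
brown [ 0.13  0.57 -0.51  1.41  0.28  1.24 -0.1 ]
free
gap 0.06589339732626225 z 0.0010659547501069358
contact True dz 0.0009541595714577262 xy err [-0.00015437 -0.00017295] gap 0.06574065072722032 0.06551848690920237 f [-0.4 -0.3  4.5]
t 24.5917
ochre [-0.4   0.72 -0.67  1.22  0.44  1.34 -0.75]
free
gap 0.06814152311454566 z 0.001046628180909507
contact True dz 0.0009376423795867412 xy err [-0.00013919 -0.00017287] gap 0.06817067802922375 0.0678994170931575 f [-0.9 -1.3  4.2]
t 32.425
white [ 0.01  0.66 -0.77  1.37  0.46  1.3  -0.48]
free
gap 0.05923100364292904 z 0.0010394881967988531
contact True dz 0.0009309900047777177 xy err [-0.00018525 -0.00015701] gap 0.0593515530290749 0.05951622354173102 f [-0.7  0.   5.1]
t 39.9333
42.0083
```

View pics/b.png

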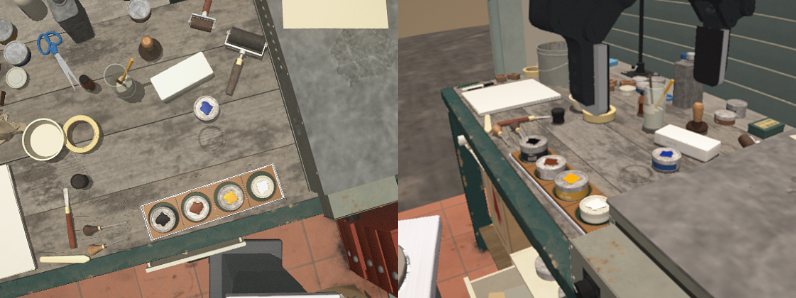

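All four tins are in order. As a final check, I measure how well each one is centred and seated, and whether blue has moved.

```bash
cat > chk.py <<'E'
from h import *
from scipy.ndimage import map_coordinates as mc
m=np.load("m.npz"); c=camera("top"); o=c["img"].copy()
g=cv2.GaussianBlur(cv2.cvtColor(o,cv2.COLOR_BGR2GRAY),(3,3),0).astype(float); mag=np.hypot(cv2.Sobel(g,6,1,0),cv2.Sobel(g,6,0,1))
c2=camera("side"); o2=c2["img"].copy()
for n,k in dict(white=0,ochre=1,brown=2,black=3,blue=None).items():
    P0=m[n] if k is None else np.r_[m["S"][k][:2],.009+H[n]]; R=np.arange(-.012,.0121,.001); r=D[n]/2000
    b=max((mc(mag,project(c,ring(P0+[x,y,0],r))[:,::-1].T,order=1).mean(),x,y) for x in R for y in R)
    print(n,"offset mm",round(b[1]*1e3),round(b[2]*1e3),round(b[0])); P=P0+[b[1],b[2],0]
    for cc,oo in((c,o),(c2,o2)): cv2.polylines(oo,[np.int32(project(cc,ring(P,r))*8)],True,(0,255,0),1,shift=3)
cv2.imwrite("pics/c.png",np.hstack([cv2.resize(o[140:340,190:410],(396,360)),cv2.resize(o2[170:340,140:346],(400,360))]))
E
python3 chk.py
```

```text
white offset mm -1 0 364
ochre offset mm 0 -1 200
brown offset mm -1 0 279
black offset mm -1 -1 213
blue offset mm 0 0 236
```

View pics/c.png

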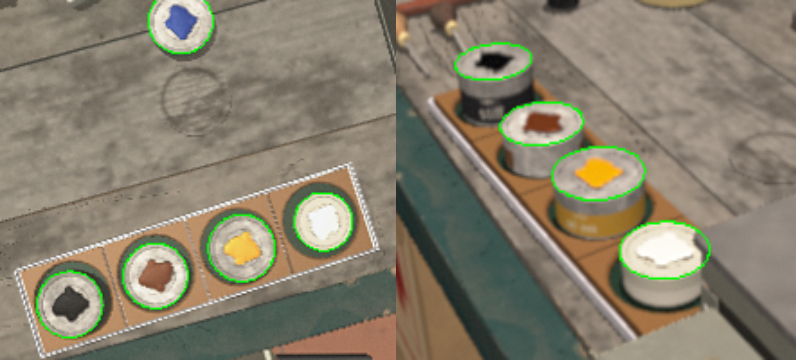

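The lids sit at seated height in both views, centred within about 1.5 mm, and blue hasn't moved. Handing in.

```bash
python3 -c "
from station import *
print(state()['qvel'].round(3),state()['clock']); close_job()"
```

```text
[ 0.005  0.002  0.009 -0.002  0.003 -0.     0.   ] 42.1083
the job is handed in; nothing more can be done
```

The four tins are in the rail's seats in order from the inking table outwards: white, ochre, brown, black. I handed the job in at 42 s of the 90 s allowed. It reports no verdict, so what follows is from my own checks.

- **Placing:** each tin was gripped across the row and lowered until a 4 N change in force showed contact. Contact came about 1 mm from the expected recess floor for all four. The grip then opened and the arm moved well clear.
- **Last camera check:** the tins were centred within about 1.5 mm of their seats. The lid outlines matched upright, fully seated tins in both cameras. The blue tin showed no movement.
- **Failures:** none of the checks failed or disagreed.

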